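# Fetch the mug infuser from behind the pot sieve

## Task

I am making a mug of tea. The mug infuser hangs at the back of the full hook behind the round-bottomed pot sieve: hang the sieve on the spare hook, then take the infuser down and set it in the mug nearest you, so that its basket is inside and its long cross bar lies level across the rim. Leave the mug standing.

Things in the scene. Friction and masses are not known exactly. Their poses are not given: they have to be found in the camera images.
- rail: Free-standing steel rail on two posts, fixed. Tube 16 mm thick, 460 mm long along the rail's own y, its axis 240 mm above the worktop; posts at y = +-210 mm with flat feet. Origin on the worktop under the middle of the tube; x points away from the robot.
- hook_full: The full hook, fixed on the rail, left or right of the spare one: a level steel prong 8 mm thick along the hook's own -x, towards the robot. Origin on the rail's axis, inside a 24 mm collar. Prong's axis at z = 0, its top at z = 4 mm; straight to x = -125 mm. At the start it carries the infuser (loop at x = -40 to -46 mm) and in front the sieve (loop at x = -101 to -110 mm).
- hook_full_tip (a point): End of the full hook's prong, turned up: x = -136, z = +10 mm of the hook, ball 9 mm thick, so the tip tops out 15 mm above the prong's axis. A hanging loop must rise more than 11 mm to pass it and has 40 mm to rise before its bar meets the prong.
- hook_spare: The spare hook on the same rail, empty at the start, the same in all sizes and axes as the full hook.
- hook_spare_tip (a point): End of the spare hook's prong, the same as the other tip.
- sieve: Round-bottomed steel pot sieve, bowl 62 mm across, 36 mm deep, with a 60 mm bar across its rim (along y) and an upright loop handle on the bar; about 90 g. Origin at the centre of the bowl's underside, z up; the loop opens along x, so x lies along the prong. Hangs freely by its loop.
- sieve_loop (a point): Where the sieve sits on a prong: under the loop's flat top, z = 87.5 mm of the sieve. The loop is 10 mm wide strap, 3.5 mm thick: two upright legs, 38 mm over their outsides along y, 31 mm inside, from 48 to 14 mm below this point, then sloping in to the top. Legs can be gripped along y from above; the bar is 48 mm below.
- infuser: Mug infuser: tapered steel basket, 36 mm across below, 44 mm at the mouth, 56 mm deep, with a 100 mm cross bar (10 mm wide, along y, ends turned up 4 mm) over the mouth and the same loop handle on the bar; about 90 g. Origin at the centre of the basket's underside, z up; loop opens along x.
- infuser_loop (a point): Where the infuser sits on a prong: under its loop's flat top, z = 107.5 mm of the infuser. The loop is the same as the sieve's in all sizes (legs 38 mm over their outsides along y, 48 to 14 mm below this point).
- infuser_bar (a point): Middle of the underside of the infuser's cross bar, which has to lie on the mug's rim; z = 56 mm of the infuser, 51.5 mm below the loop point.
- mug: Cream mug with a fine double line below its rim, the one nearest the robot (not the like one beside the kettle), loose; 78 mm across, 101 mm high, about 0.28 kg. Straight walls, inside 68 mm wide, at least 57 mm of it clear, floor 7 mm up. Handle towards its own -y, top of handle at z = 94 mm. Origin on the underside; the bowl's axis is 18.5 mm to its +y.
- mug_rim (a point): Centre of the mug's mouth, level with the rim, 100.5 mm above the worktop.
Mind the look-alikes: they are no part of the job. Leave any red look-alike of the mug alone. What is shaped like the sieve but brown is not meant.

How it is judged:
On the way:
1. the sieve hangs on the spare hook, let go (x of sieve_loop in the frame of hook_spare between -0.132 and -0.015 m and y of sieve_loop in the frame of hook_spare between -0.012 and 0.012 m and z of sieve_loop in the frame of hook_spare between 0 and 0.012 m and angle between sieve's own z axis and vertical below 0.4 rad and linear speed of sieve below 0.05 m/s and contact force between the fingers and sieve below 0.05 N), for 0.2 s.
At the end, for the whole second after the job is handed in: The sieve hangs by its loop on the spare prong, tilted under 0.4 rad; the infuser is in the mug, its bar within 6 mm of the rim's height and 14 mm of the mouth's centre, tilted under 0.12 rad; the mug stands upright (within 0.06 rad) on the worktop; all are let go and still (all of step 1 and horizontal distance between infuser_bar and mug_rim below 0.014 m and z of infuser_bar in the frame of mug_rim between -0.006 and 0.006 m and angle between infuser's own z axis and vertical below 0.12 rad and angle between mug's own z axis and vertical below 0.06 rad and height (world z) of mug below 0.01 m and linear speed of each of infuser, mug below 0.02 m/s); the robot touches nothing.
It fails at once if the mug is tipped (angle between mug's own z axis and vertical above 0.35 rad).
It also fails if it takes over 58 s, if anything falls off the work surface, if the arm or the gripper's body presses on something with over 40 N, if the wrist force passes 120 N, or if a joint passes its speed limit or range.

## Robot

A 7-joint arm with a two-finger parallel gripper is mounted at the origin on a cart in front of the work surface, level with it; the furniture and walls round the work are solid. World frame = base frame: x ahead of the robot, y to its left, z up, the work surface at z = 0. Lengths are in m, angles in rad, forces in N, time in s.
With the tool pointing down it reaches from about 0.35 to 0.9 m from the base axis. Payload 8.1 kg.
Tool frame: the origin (TCP) lies at the very end of the fingers, on their centre line; the grasp point (between the pads) lies 19 mm behind it; z points along the fingers, y is the line along which they close (so a half turn about z gives the same grasp; the last joint's range is limited). The gripper opens to 92 mm and grips with 3 to 60 N. Pads are 19 mm wide; open, the fingers measure 130 mm over their backs; the gripper's body (75 mm by 190 mm) begins 47 mm behind the grasp point.
Start: joints at [1.016, 0.434, 0.025, 1.573, -0.012, 1.134, -0.075], TCP at [0.273, -0.562, 0.227] pointing down, gripper open.
Joint ranges: [-2.62, 2.62], [-0.44, 2.09], [-1.27, 1.32], [0.08, 2.57], [-1.32, 4.46], [0.12, 2], [-2.74, 2.74]. Speed limits (rad/s): [2.22, 2.22, 3.01, 3.01, 3.14, 3.14, 3.14].

## Interface

Orientations are given as a rotation vector (axis times angle).
In Python, from cell import arm gives the robot as it stands.
- The arm moves only by the shell command python3 -m pendant 'ROWS' [FORCE]. ROWS is a JSON object of lists of equal length, an entry for each row: "slide": the shift along the tool's x, y, z in units of 0.3 m (1.0 is 0.3 m), a list of three; "dr": the turn, a rotation vector about the tool's x, y, z in units of 0.12 rad (1.0 is 0.12 rad), a list of three; "claw": the opening, from 0 (shut) to 1 (fully open). In form: {"slide": [[tx, ty, tz], ...], "dr": [[ax, ay, az], ...], "claw": [claw, ...]}. A call has 1 to 10 rows; each row shifts and turns the commanded pose from where the row before left it, along the tool's axes as they then stand; what a row does not reach is not made up. A row lasts 1/10 s, in which the tool goes at most 50 mm and 8.59 degrees, less where a joint would pass 70% of its speed; a pose out of reach is approached as far as the arm can. A call with a number of a shift or a turn outside -1 to 1 is refused whole. A call with a gripper value outside its range is refused whole. The fingers move at their own pace and stop on an object; FORCE is the grip in N (left out, the last holds). Time passes only in rows, so rows that do not move let the fingers close. It gives the time, the measured TCP pose, the force, the opening and the grip force at its end, in the units of the state.
- arm.observe(): the state, without advancing time (a new reading comes with each control period).
- arm.get_image(name): name is "scene" or "top" or "wrist"; returns the picture (420x560x3 uint8, red, green, blue); there is no depth.
- arm.calibration(name): a dict with "K" (3x3 intrinsics, pixels), "xyz" and "orientation" of the camera in the world. Camera axes: x right, y up, looking along -z (the intrinsics and any distortion apply to the point x, -y, -z); pixel columns grow to the right and rows downward; lengths in m; the calibration is good to about 2 mm. A picture is of the moment at which its call begins: read the wrist's pose just before it. calibration takes no time and is no camera call; for the wrist camera it gives the pose at the moment of the call.
- arm.sign_off(): hands the job in; it is judged then, once.
The state is a dict: "clock": time; "joints": joint angles; "dq": joint speeds; "joint_efforts": joint torques, N m; "position": TCP position; "ee_rot": TCP orientation; "force": force on the tool from outside, world axes, zero at the start; "ft_torque": the same for the moment, N m; "width": opening from 0.0 (shut) to 1.0 (fully open); "gripper_force": force on a finger pad.
Only numpy, scipy, OpenCV 4.12 (cv2) and the standard library are available. Lean on these libraries where they do the work, as an engineer would, in place of code of your own. Each camera call takes 0.05 s, during which the arm holds its last target. There are 200 camera calls.

## Working session

There is one attempt and no reset: what is moved stays moved. The work goes in short steps, Python scripts to look and compute and a shell command to move; the robot and the scene stay as the last step left them, time stands still between calls to the robot, and variables do not carry over. Pictures are saved under pics/ and viewed, at most 10 in all, crops included, and the job is handed in when it is done.

```bash
mkdir -p pics; ls
python3 - <<'E'
from cell import arm
import cv2,numpy as np
np.set_printoptions(precision=4,suppress=True)
s=arm.observe();print(s)
for n in("scene","top","wrist"):
    c=arm.calibration(n);print(n,c)
    cv2.imwrite(f"pics/{n}0.png",arm.get_image(n)[:,:,::-1])
E
```

```text
pics
{'clock': 0.0, 'joints': array([ 1.0164,  0.4352,  0.0249,  1.5741, -0.0116,  1.134 , -0.0751]), 'dq': array([ 0.0002,  0.0004,  0.0009, -0.0014, -0.0001,  0.0003, -0.0015]), 'joint_efforts': array([  0.0001, -66.7847,   0.9851, -31.4454,  -0.0603,   0.043 ,
         0.0002]), 'position': array([ 0.2726, -0.5618,  0.2259]), 'ee_rot': array([-3.0603, -0.7033,  0.0008]), 'force': array([ 0.856 , -0.7477,  0.0634]), 'ft_torque': array([ 0.041 , -0.0366,  0.0533]), 'gripper_force': 0.0, 'width': 1.0058543453923203}
scene {'K': array([[422.9739,   0.    , 279.9761],
       [  0.    , 422.9739, 212.3987],
       [  0.    ,   0.    ,   1.    ]]), 'xyz': array([-0.0321,  0.5182,  0.7417]), 'orientation': array([ 0.4915, -1.1626, -2.1473])}
top {'K': array([[488.1623,   0.    , 282.0696],
       [  0.    , 488.1623, 206.2746],
       [  0.    ,   0.    ,   1.    ]]), 'xyz': array([ 0.4133, -0.0945,  1.2903]), 'orientation': array([ 0.1155, -0.1088, -1.582 ])}
wrist {'K': array([[309.1118,   0.    , 277.4711],
       [  0.    , 309.1118, 214.7641],
       [  0.    ,   0.    ,   1.    ]]), 'xyz': array([ 0.3363, -0.5311,  0.3836]), 'orientation': array([-0.2347,  0.1477, -1.1125])}
```

View pics/scene0.png

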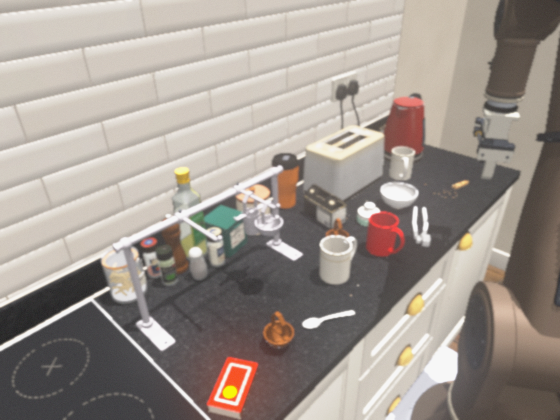

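View pics/top0.png

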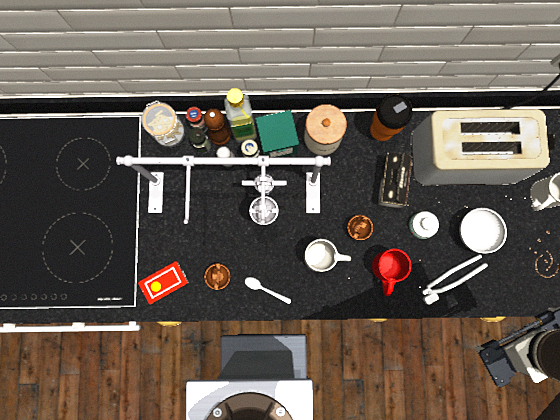

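The scene view shows the rail from (122,243) to (278,172), with the cream mug at (336,260) and the red mug at (383,235). The top view shows the spare hook at column 188 (tip at about row 221) and the full hook at column 264, with the infuser at row 184 and the sieve at row 211. The cream mug is at (320,255) in that view, its handle to the right.

```bash
cat > h.py <<'E'
import numpy as np,cv2
from scipy.spatial.transform import Rotation as R
from cell import arm
np.set_printoptions(precision=4,suppress=True)
def ray(c,p):
    d=np.linalg.inv(c["K"])@[p[0],p[1],1.]; d=R.from_rotvec(c["orientation"]).apply([d[0],-d[1],-d[2]])
    return np.array(c["xyz"]),d/np.linalg.norm(d)
def plane(c,p,z):
    o,d=ray(c,p); return o+d*(z-o[2])/d[2]
def tri(*cp):
    A=np.zeros((3,3));b=np.zeros(3);rs=[ray(c,p) for c,p in cp]
    for o,d in rs:
        M=np.eye(3)-np.outer(d,d);A+=M;b+=M@o
    x=np.linalg.solve(A,b)
    return x,[float(np.linalg.norm(np.cross(x-o,d))) for o,d in rs]
def proj(c,x):
    v=R.from_rotvec(c["orientation"]).inv().apply(np.array(x)-c["xyz"]);q=c["K"]@[v[0],-v[1],-v[2]];return q[:2]/q[2]
def crop(src,x0,x1,y0,y1,k,out):
    im=cv2.imread(src)[y0:y1,x0:x1];cv2.imwrite(out,cv2.resize(im,None,fx=k,fy=k,interpolation=cv2.INTER_CUBIC))
E
python3 - <<'E'
from h import *
crop("pics/top0.png",110,350,140,300,3,"pics/tc.png")
crop("pics/scene0.png",110,370,160,300,3,"pics/sc.png")
E
```

```text
(no output)
```

View pics/tc.png

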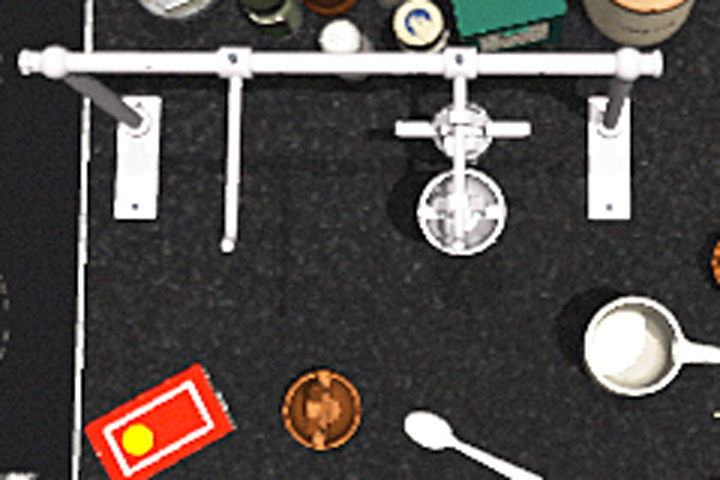

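View pics/sc.png

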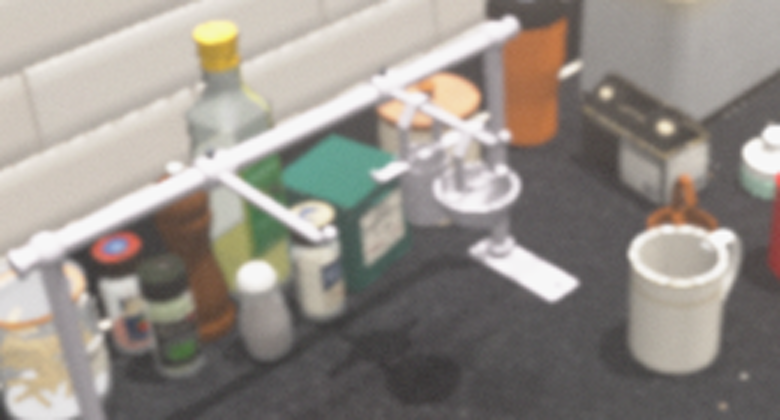

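Top crop: spare collar (233,62), spare tip (228,244), full collar (460,62), sieve bowl (461,211), infuser bar from (396,129) to (529,129), mug mouth (632,346). Scene crop: spare collar (210,165), spare tip (328,235), full collar (382,85), full tip (502,137), sieve bowl (476,187), mug mouth about (680,252).

Run:
```python
from h import *
t=arm.calibration("top");s=arm.calibration("scene")
T=lambda x,y:(t,(x/3+110,y/3+140)); S=lambda x,y:(s,(x/3+110,y/3+160))
for n,a,b in [("spcol",(233,62),(210,165)),("sptip",(228,244),(328,235)),("fcol",(460,62),(382,85)),("ftip",(459,243),(502,137)),
 ("sieve rim",(461,211),(476,187)),("mugrim",(633,346),(680,253)),("railL",(28,62),(22,260)),("railR",(660,62),(510,27)),("infbarL",(398,129),(380,173))]:
    print(n,*tri(T(*a),S(*b)))
print("tipplane",plane(*T(228,244),.25),plane(*T(459,243),.25),"col",plane(*T(233,62),.252),plane(*T(460,62),.252))
print("mug",plane(*T(633,346),.1005),plane(*S(680,253),.1005),"handle",plane(*T(715,353),.09))
print("sieve",plane(*T(461,211),.24+.004-.0875+.036),"infbar",plane(*T(396,129),.19),plane(*T(529,129),.19))
print(plane(*T(84,0),0),plane(*T(84,470),0))
```

```text
spcol [0.6673 0.1144 0.2448] [0.0004315759999763321, 0.00043157599997647073]
sptip [0.5327 0.1153 0.2477] [0.0008694506192929083, 0.0008694506192928931]
fcol [ 0.6657 -0.0514  0.2416] [0.00015218020451375112, 0.0001521802045138413]
ftip [ 0.5311 -0.0502  0.248 ] [0.0007104375960478684, 0.0007104375960479411]
sieve rim [ 0.5616 -0.0498  0.1899] [0.0012697267549091928, 0.0012697267549092392]
mugrim [ 0.461  -0.1845  0.1004] [0.0019275678885647533, 0.0019275678885647234]
railL [0.6692 0.2642 0.2426] [0.0018184380228792887, 0.0018184380228793576]
railR [ 0.6639 -0.1986  0.2382] [0.0007159186708232154, 0.0007159186708232837]
infbarL [ 0.6229 -0.0038  0.1992] [0.002441817297341488, 0.0024418172973414806]
tipplane [0.533  0.1154 0.25  ] [ 0.5314 -0.0498  0.25  ] col [0.6658 0.1133 0.252 ] [ 0.6633 -0.0517  0.252 ]
mug [ 0.4625 -0.1834  0.1005] [ 0.4594 -0.1856  0.1005] handle [ 0.4563 -0.2509  0.09  ]
sieve [ 0.5622 -0.049   0.1925] infbar [0.6266 0.0002 0.19  ] [ 0.625  -0.1014  0.19  ]
[ 0.7869  0.3001 -0.    ] [0.3661 0.2883 0.    ]
```

```bash
python3 -m pendant '{"slide":[[0,0,-0.1],[0,0,-0.1],[0,0,-0.1],[0,0,-0.1],[0,0,0],[0,0,0]],"dr":[[0,0,0.96],[0,0,0.96],[0,0,0.96],[0,0,0.96],[0,0,0],[0,0,0]],"claw":[0.62,0.62,0.62,0.62,0.62,0.62]}' 20
cat > st.py <<'E'
from h import *
import sys
# goal x y z -> slide units in current tool frame (yaw goal -0.011)
s=arm.observe();r=R.from_rotvec(s["ee_rot"]);g=np.array([float(v) for v in sys.argv[1:4]])
yaw=np.arctan2(*r.as_matrix()[[1,0],0]);goal=R.from_euler("z",-0.011)*R.from_euler("x",np.pi)
print(s["clock"],s["position"],"yaw",yaw,"width",s["width"],s["gripper_force"],"F",s["force"])
print("slide",r.inv().apply(g-s["position"])/.3,"dr",(r.inv()*goal).as_rotvec()/.12)
E
python3 st.py .56 -.05 .32
```

```text
clock: 0.75
position: [0.273, -0.5623, 0.3469]
ee_rot: [3.141, -0.012, 0.0]
force: [-0.8, 0.7, -0.8]
width: 0.625
gripper_force: 0.0
0.75 [ 0.273  -0.5623  0.3469] yaw -0.007818304820118705 width 0.6253248583450323 0.0 F [-0.8397  0.6742 -0.806 ]
slide [ 0.9433 -1.7153  0.0888] dr [ 0.0053 -0.0026  0.0265]
```

```bash
python3 -m pendant '{"slide":[[0.07,-0.12,0],[0.07,-0.12,0],[0.07,-0.12,0],[0.07,-0.12,0],[0.07,-0.12,0],[0.07,-0.12,0],[0.07,-0.12,0],[0.07,-0.12,0],[0.07,-0.12,0],[0.07,-0.12,0]],"dr":[[0,0,0.027],[0,0,0],[0,0,0],[0,0,0],[0,0,0],[0,0,0],[0,0,0],[0,0,0],[0,0,0],[0,0,0]],"claw":[0.62,0.62,0.62,0.62,0.62,0.62,0.62,0.62,0.62,0.62]}' >/dev/null
python3 -m pendant '{"slide":[[0.06,-0.12,0],[0.06,-0.12,0],[0.06,-0.12,0],[0.06,-0.12,0],[0,0,0],[0,0,0],[0,0,0]],"dr":[[0,0,0],[0,0,0],[0,0,0],[0,0,0],[0,0,0],[0,0,0],[0,0,0]],"claw":[0.62,0.62,0.62,0.62,0.62,0.62,0.62]}' >/dev/null
python3 st.py .56 -.05 .32
python3 - <<'E'
from h import *
c=arm.calibration("wrist");im=arm.get_image("wrist");cv2.imwrite("pics/w1.png",im[:,:,::-1])
for p in [(.5605,-.05,.2475),(.6225,-.051,.2475),(.531,-.05,.255)]:print(proj(c,p))
print(c["xyz"])
E
```

```text
2.45 [ 0.5602 -0.063   0.3457] yaw -0.013052659398369896 width 0.6211109948697171 0.0 F [ 0.0027 -0.7455  0.8032]
slide [-0.0011 -0.0433  0.0858] dr [ 0.0054  0.0156 -0.0171]
[262.7032 216.4547]
[261.9615 142.2776]
[263.192  251.8521]
[ 0.6311 -0.0634  0.5032]
```

View pics/w1.png

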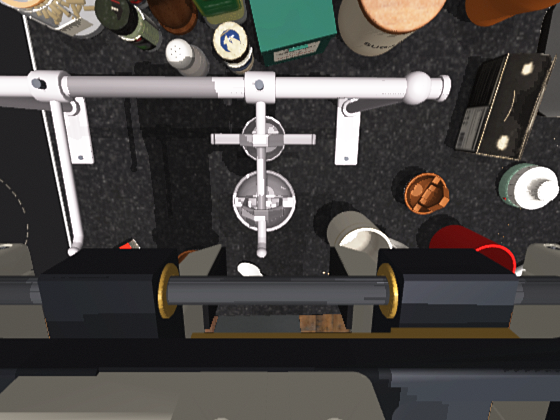

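Wrist view: full-hook collar (260,84), infuser bar from (212,139) to (315,139), sieve bowl centre (264,202), full tip (262,252), spare collar (48,84), spare tip (77,248).

Run:
```python
from h import *
t=arm.calibration("top");w=arm.calibration("wrist")
T=lambda x,y:(t,(x/3+110,y/3+140))
for n,a,b in [("infL",(397,129),(212,139)),("infR",(529,129),(315,139)),("sieve",(461,211),(264,202)),("ftip",(459,243),(262,252)),("fcol",(460,62),(260,84)),("spcol",(233,62),(49,84)),("sptip",(228,244),(77,248))]:
    print(n,*tri(T(*a),(w,b)))
print(plane(w,(262,252),.25),plane(w,(77,248),.25),plane(w,(264,202),.1925),plane(w,(264,139),.195))
```

```text
infL [ 0.6247 -0.0013  0.1993] [3.2803151324085473e-06, 3.2803151323673535e-06]
infR [ 0.6236 -0.1008  0.196 ] [0.0006876615421616113, 0.0006876615421616676]
sieve [ 0.5617 -0.0492  0.1964] [5.575621582003908e-05, 5.5756215820044344e-05]
ftip [ 0.5308 -0.0496  0.2549] [0.0003949293791045755, 0.0003949293791045805]
fcol [ 0.6687 -0.0504  0.2297] [0.00032846950365615125, 0.0003284695036561698]
spcol [0.669  0.1156 0.2409] [0.0005220263870898201, 0.0005220263870894917]
sptip [0.5334 0.1162 0.2454] [0.0002792242639201867, 0.00027922426392008865]
[ 0.5288 -0.0489  0.25  ] [0.5349 0.1127 0.25  ] [ 0.5608 -0.0491  0.1925] [ 0.6239 -0.0508  0.195 ]
```

```bash
python3 -m pendant '{"slide":[[0.003,-0.045,0],[0,0,0.08],[0,0,0.08],[0,0,0.08],[0,0,0],[0,0,0]],"dr":[[0,0,0],[0,0,0],[0,0,0],[0,0,0],[0,0,0],[0,0,0]],"claw":[0.62,0.62,0.62,0.62,0.62,0.62]}' >/dev/null
python3 st.py .561 -.0495 .202
```

```text
3.1 [ 0.5619 -0.0481  0.2753] yaw -0.012491474071897424 width 0.6180876098395368 0.0 F [ 0.2477 -0.5123  0.761 ]
slide [-0.0029  0.0048  0.2442] dr [-0.001   0.0017 -0.0124]
```

```bash
python3 -m pendant '{"slide":[[-0.003,0.005,0.06],[0,0,0.06],[0,0,0.06],[0,0,0.064],[0,0,0],[0,0,0],[0,0,0],[0,0,0],[0,0,0],[0,0,0]],"dr":[[0,0,0],[0,0,0],[0,0,0],[0,0,0],[0,0,0],[0,0,0],[0,0,0],[0,0,0],[0,0,0],[0,0,0]],"claw":[0.62,0.62,0.62,0.62,0.62,0.3,0.3,0.3,0.3,0.3]}' 20
python3 st.py .561 -.0495 .224
```

```text
clock: 4.1
position: [0.5619, -0.0497, 0.2028]
ee_rot: [3.141, -0.019, 0.004]
force: [-0.5, 0.4, 6.1]
width: 0.412
gripper_force: 20.0
4.1 [ 0.5619 -0.0497  0.2028] yaw -0.012384840912308426 width 0.4119276253832329 19.98981310520321 F [-0.5351  0.3531  6.1015]
slide [-0.0028 -0.0006 -0.0708] dr [ 0.0002 -0.0188 -0.0115]
```

```bash
python3 -m pendant '{"slide":[[0,0,-0.02],[0,0,-0.025],[0,0,-0.032],[0,0,0],[0,0,0]],"dr":[[0,0,0],[0,0,0],[0,0,0],[0,0,0],[0,0,0]],"claw":[0.3,0.3,0.3,0.3,0.3]}' 20
python3 -m pendant '{"slide":[[-0.03,0,0],[-0.04,0,0],[-0.05,0,0],[-0.06,0,0],[-0.06,0,0],[-0.06,0,0],[0,0,0],[0,0,0]],"dr":[[0,0,0],[0,0,0],[0,0,0],[0,0,0],[0,0,0],[0,0,0],[0,0,0],[0,0,0]],"claw":[0.3,0.3,0.3,0.3,0.3,0.3,0.3,0.3]}' 20
python3 st.py .472 .1155 .226
```

```text
clock: 4.6
position: [0.5612, -0.0498, 0.2249]
ee_rot: [3.141, -0.019, 0.001]
force: [-0.1, 0.8, -1.7]
width: 0.413
gripper_force: 20.0
clock: 5.4
position: [0.4707, -0.0487, 0.2248]
ee_rot: [3.141, -0.02, 0.001]
force: [1.0, 0.2, -0.5]
width: 0.416
gripper_force: 20.0
5.4 [ 0.4707 -0.0487  0.2248] yaw -0.012503774704332145 width 0.41586134602871017 19.97640427434817 F [ 0.9605  0.2094 -0.4982]
slide [-0.0026 -0.5474 -0.0041] dr [ 0.0018 -0.0043 -0.0125]
```

```bash
python3 -m pendant '{"slide":[[0,-0.04,0],[0,-0.08,0],[0,-0.1,0],[0,-0.1,0],[0,-0.1,0],[0,-0.08,0],[0,-0.047,0],[0,0,0],[0,0,0],[0,0,0]],"dr":[[0,0,0],[0,0,0],[0,0,0],[0,0,0],[0,0,0],[0,0,0],[0,0,0],[0,0,0],[0,0,0],[0,0,0]],"claw":[0.3,0.3,0.3,0.3,0.3,0.3,0.3,0.3,0.3,0.3]}' 20
python3 st.py .57 .1148 .226
python3 - <<'E'
from h import *
c=arm.calibration("wrist");t=arm.calibration("top");iw=arm.get_image("wrist");it=arm.get_image("top")
a=cv2.resize(iw[60:300,120:400],None,fx=1.4,fy=1.4);b=cv2.resize(it[145:285,140:290],None,fx=2.4,fy=2.4)
cv2.imwrite("pics/ab.png",np.hstack([a,b])[:,:,::-1]);print(plane(c,(262,252),.25))
E
```

```text
clock: 6.4
position: [0.4732, 0.1146, 0.2244]
ee_rot: [3.141, -0.021, -0.001]
force: [0.4, -0.2, -0.3]
width: 0.413
gripper_force: 20.0
6.4 [0.4732 0.1146 0.2244] yaw -0.013460681605833398 width 0.412601731589056 19.976348653435707 F [ 0.4493 -0.2317 -0.2585]
slide [ 0.3226 -0.0048 -0.0053] dr [ 0.0039  0.0026 -0.0205]
[0.4908 0.1219 0.25  ]
```

View pics/ab.png

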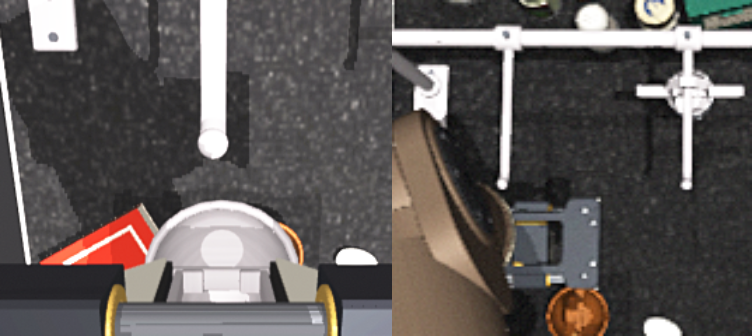

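The wrist crop (left) shows the spare tip at (213,143), which is pixel (272,162) in the full picture, and the sieve's bowl centre at about column 222 (full 278). The prong lies ahead, slightly left of the sieve.

Run:
```python
from h import *
c=arm.calibration("wrist");print(c["xyz"],plane(c,(213/1.4+120,143/1.4+60),.25),plane(c,(213/1.4+120,60),.244),plane(c,(222/1.4+120,235),.2125))
```

```text
[0.5438 0.114  0.3821] [0.5314 0.1163 0.25  ] [0.5721 0.1157 0.244 ] [0.4861 0.1141 0.2125]
```

```bash
python3 -m pendant '{"slide":[[0.03,-0.005,0],[0.04,-0.002,0],[0.05,0,0],[0.05,0,0],[0.06,0,0],[0.06,0,0],[0.04,0,0],[0,0,0],[0,0,0]],"dr":[[0,0,0],[0,0,0],[0,0,0],[0,0,0],[0,0,0],[0,0,0],[0,0,0],[0,0,0],[0,0,0]],"claw":[0.3,0.3,0.3,0.3,0.3,0.3,0.3,0.3,0.3]}' 20
python3 -m pendant '{"slide":[[0,0,0.02],[0,0,0.025],[0,0,0.025],[0,0,0.005],[0,0,0],[0,0,0]],"dr":[[0,0,0],[0,0,0],[0,0,0],[0,0,0],[0,0,0],[0,0,0]],"claw":[0.3,0.3,0.3,0.3,0.3,0.3]}' 20
```

```text
clock: 7.4
position: [0.5719, 0.1163, 0.2243]
ee_rot: [3.141, -0.02, -0.001]
force: [-0.7, -0.5, -1.2]
width: 0.41
gripper_force: 20.0
clock: 8.0
position: [0.5717, 0.1165, 0.2024]
ee_rot: [3.142, -0.019, 0.0]
force: [-2.6, -0.1, 5.4]
width: 0.416
gripper_force: 20.0
```

```bash
python3 -m pendant '{"slide":[[0,0,0],[0,0,0],[0,0,0],[0,0,-0.04],[0,0,-0.08],[0,0,-0.1],[0,0,-0.1],[0,0,-0.1],[0,0,0],[0,0,0]],"dr":[[0,0,0],[0,0,0],[0,0,0],[0,0,0],[0,0,0],[0,0,0],[0,0,0],[0,0,0],[0,0,0],[0,0,0]],"claw":[0.62,0.62,0.62,0.62,0.62,0.62,0.62,0.62,0.62,0.62]}' 20
python3 st.py .6235 -.051 .33
python3 - <<'E'
from h import *
crop0=arm.get_image("scene");cv2.imwrite("pics/s2.png",cv2.resize(crop0[150:320,110:370],None,fx=3,fy=3,interpolation=cv2.INTER_CUBIC)[:,:,::-1])
E
```

```text
clock: 9.0
position: [0.5724, 0.1164, 0.3293]
ee_rot: [-3.141, 0.019, -0.003]
force: [-0.1, 0.1, -1.1]
width: 0.619
gripper_force: 0.0
9.0 [0.5724 0.1164 0.3293] yaw -0.012375548606071096 width 0.6186480807068592 0.0 F [-0.0659  0.0638 -1.1281]
slide [ 0.1772  0.556  -0.0024] dr [-0.0039 -0.0161 -0.0115]
```

View pics/s2.png

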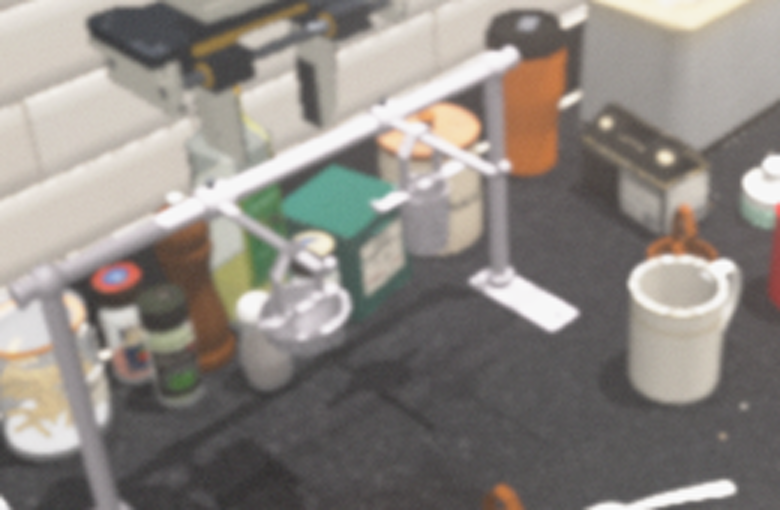

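The sieve hangs on the spare prong (bowl at about (305,310)). The infuser is still on the full hook (basket at (428,215)), and the mug is standing.

```bash
python3 -m pendant '{"slide":[[0,0.06,0],[0.01,0.1,0],[0.03,0.1,0],[0.04,0.1,0],[0.04,0.1,0],[0.03,0.06,0],[0.027,0.036,0],[0,0,0],[0,0,0],[0,0,0]],"dr":[[0,0,0],[0,0,0],[0,0,0],[0,0,0],[0,0,0],[0,0,0],[0,0,0],[0,0,0],[0,0,0],[0,0,0]],"claw":[0.62,0.62,0.62,0.62,0.62,0.62,0.62,0.62,0.62,0.62]}' 20 >/dev/null
python3 st.py .6235 -.051 .203
python3 - <<'E'
from h import *
c=arm.calibration("wrist");cv2.imwrite("pics/w2.png",arm.get_image("wrist")[:,:,::-1])
print(proj(c,(.6235,-.051,.196)),proj(c,(.6235,-.001,.2)),proj(c,(.6235,-.101,.2)),proj(c,(.531,-.05,.25)),proj(c,(.6665,-.0515,.252)))
E
```

```text
10.05 [ 0.6228 -0.0492  0.3281] yaw -0.010057186989751003 width 0.6183007872407017 0.0 F [ 0.6379 -0.3259  0.8473]
slide [0.0026 0.0062 0.4169] dr [-0.0067  0.0029  0.0079]
[279.7651 206.6786] [227.2377 208.1838] [332.4063 207.1488] [279.9086 324.3117] [280.4376 168.5721]
```

View pics/w2.png

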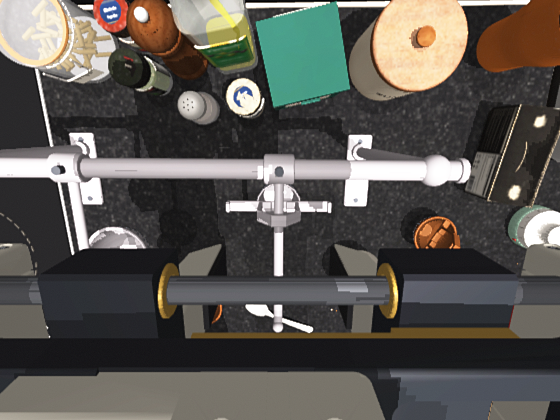

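The wrist view has the infuser bar from (226,207) to (331,207) and its loop at (279,215), as predicted to about 1 mm. Next is the descent and grasp.

```bash
python3 -m pendant '{"slide":[[0.002,0.004,0.07],[0,0,0.08],[0,0,0.08],[0,0,0.07],[0,0,0.06],[0,0,0.055],[0,0,0],[0,0,0]],"dr":[[0,0,0],[0,0,0],[0,0,0],[0,0,0],[0,0,0],[0,0,0],[0,0,0],[0,0,0]],"claw":[0.62,0.62,0.62,0.62,0.62,0.62,0.62,0.62]}' 20
python3 -m pendant '{"slide":[[0,0,0],[0,0,0],[0,0,0],[0,0,0]],"dr":[[0,0,0],[0,0,0],[0,0,0],[0,0,0]],"claw":[0.3,0.3,0.3,0.3]}' 20
```

```text
clock: 10.9
position: [0.6237, -0.0515, 0.2042]
ee_rot: [-3.141, 0.018, -0.0]
force: [-0.1, 0.5, 0.5]
width: 0.622
gripper_force: 0.0
clock: 11.3
position: [0.6242, -0.0522, 0.2044]
ee_rot: [-3.141, 0.019, -0.002]
force: [-1.2, 0.9, 4.3]
width: 0.412
gripper_force: 19.9
```

```bash
python3 -m pendant '{"slide":[[0,0,-0.02],[0,0,-0.025],[0,0,-0.028],[0,0,0],[0,0,0]],"dr":[[0,0,0],[0,0,0],[0,0,0],[0,0,0],[0,0,0]],"claw":[0.3,0.3,0.3,0.3,0.3]}' 20
python3 -m pendant '{"slide":[[-0.03,-0.004,0],[-0.05,0,0],[-0.07,0,0],[-0.07,0,0],[-0.07,0,0],[-0.07,0,0],[-0.07,0,0],[-0.07,0,0],[0,0,0],[0,0,0]],"dr":[[0,0,0],[0,0,0],[0,0,0],[0,0,0],[0,0,0],[0,0,0],[0,0,0],[0,0,0],[0,0,0],[0,0,0]],"claw":[0.3,0.3,0.3,0.3,0.3,0.3,0.3,0.3,0.3,0.3]}' 20
python3 st.py .461 -.184 .226
python3 - <<'E'
from h import *
b=arm.get_image("top");s=arm.get_image("scene")
cv2.imwrite("pics/m.png",np.hstack([cv2.resize(b[210:310,280:380],(390,390),interpolation=2),cv2.resize(s[210:310,290:390],(390,390),interpolation=2)])[:,:,::-1])
E
```

```text
clock: 11.8
position: [0.6239, -0.0524, 0.2259]
ee_rot: [3.141, -0.019, 0.001]
force: [0.1, 0.6, -1.7]
width: 0.413
gripper_force: 19.9
clock: 12.8
position: [0.4733, -0.0493, 0.2256]
ee_rot: [3.141, -0.02, 0.001]
force: [0.4, -0.8, -0.6]
width: 0.41
gripper_force: 19.9
12.8 [ 0.4733 -0.0493  0.2256] yaw -0.01243766323596163 width 0.41034353050972 19.914573174901307 F [ 0.4435 -0.7988 -0.6333]
slide [-0.0355  0.4494 -0.0011] dr [ 0.0024 -0.0031 -0.012 ]
```

View pics/m.png

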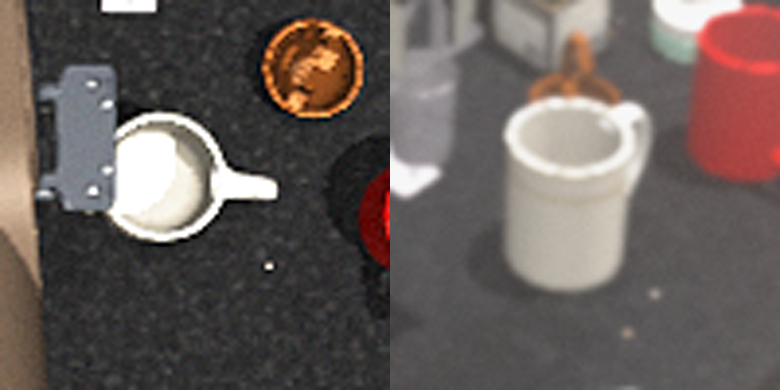

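The mug stands undisturbed. Its mouth centre is at about (162,176) in the top half of the picture and (566,139) in the scene half.

```bash
python3 - <<'E'
from h import *
t=arm.calibration("top");s=arm.calibration("scene");a=(321.5,255.3);b=(335.3,245.4)
print(tri((t,a),(s,b)),plane(t,a,.1005),plane(s,b,.1005))
E
python3 -m pendant '{"slide":[[0,0.04,0],[0,0.06,0],[-0.01,0.07,0],[-0.01,0.08,0],[-0.01,0.08,0],[-0.005,0.07,0],[0,0.05,0],[0,0,0],[0,0,0],[0,0,0]],"dr":[[0,0,0],[0,0,0],[0,0,0],[0,0,0],[0,0,0],[0,0,0],[0,0,0],[0,0,0],[0,0,0],[0,0,0]],"claw":[0.3,0.3,0.3,0.3,0.3,0.3,0.3,0.3,0.3,0.3]}' 20
python3 st.py .462 -.184 .109
```

```text
(array([ 0.4628, -0.185 ,  0.0958]), [3.23437743870847e-05, 3.234377438701459e-05]) [ 0.4626 -0.1846  0.1005] [ 0.4592 -0.1798  0.1005]
clock: 13.9
position: [0.4618, -0.1833, 0.2254]
ee_rot: [-3.141, 0.018, 0.0]
force: [-0.8, -0.4, -1.6]
width: 0.415
gripper_force: 19.9
13.9 [ 0.4618 -0.1833  0.2254] yaw -0.011209908853435839 width 0.4145430116756858 19.914738256047713 F [-0.8037 -0.4104 -1.5782]
slide [0.0009 0.0024 0.3879] dr [-0.0038  0.002  -0.0017]
```

```bash
python3 -m pendant '{"slide":[[0.002,0.004,0.03],[0,0,0.05],[0,0,0.06],[0,0,0.06],[0,0,0.06],[0,0,0.05],[0,0,0.03],[0,0,0.01],[0,0,0],[0,0,0]],"dr":[[0,0,0],[0,0,0],[0,0,0],[0,0,0],[0,0,0],[0,0,0],[0,0,0],[0,0,0],[0,0,0],[0,0,0]],"claw":[0.3,0.3,0.3,0.3,0.3,0.3,0.3,0.3,0.3,0.3]}' 20
python3 -m pendant '{"slide":[[0,0,0.01],[0,0,0.01],[0,0,0],[0,0,0]],"dr":[[0,0,0],[0,0,0],[0,0,0],[0,0,0]],"claw":[0.3,0.3,0.3,0.3]}' 20
```

```text
clock: 14.9
position: [0.4627, -0.1854, 0.121]
ee_rot: [3.141, -0.019, 0.001]
force: [-0.3, -1.2, -1.0]
width: 0.409
gripper_force: 19.9
clock: 15.3
position: [0.4621, -0.1854, 0.1145]
ee_rot: [3.142, -0.019, -0.0]
force: [1.0, 0.1, -0.9]
width: 0.414
gripper_force: 19.9
```

```bash
python3 -m pendant '{"slide":[[0,0,0.006],[0,0,0],[0,0,0]],"dr":[[0,0,0],[0,0,0],[0,0,0]],"claw":[0.3,0.3,0.3]}' 20
python3 - <<'E'
from h import *
b=arm.get_image("scene");w=arm.get_image("wrist")
cv2.imwrite("pics/f.png",np.hstack([cv2.resize(b[200:300,290:390],(390,390),interpolation=2),cv2.resize(w[130:330,180:380],(390,390),interpolation=2)])[:,:,::-1])
E
```

```text
clock: 15.6
position: [0.4623, -0.1854, 0.1128]
ee_rot: [3.141, -0.019, 0.0]
force: [-0.1, -0.2, -0.2]
width: 0.409
gripper_force: 19.9
```

View pics/f.png

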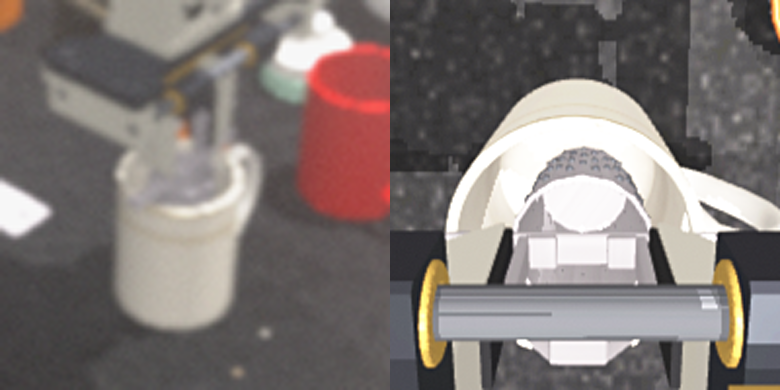

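The basket is inside the mug, roughly centred, with the bar just above the rim. I'll lower it until contact.

```bash
for i in 1; do :; done
python3 -m pendant '{"slide":[[0,0,0.004],[0,0,0],[0,0,0]],"dr":[[0,0,0],[0,0,0],[0,0,0]],"claw":[0.3,0.3,0.3]}' 20
python3 -m pendant '{"slide":[[0,0,0.004],[0,0,0],[0,0,0]],"dr":[[0,0,0],[0,0,0],[0,0,0]],"claw":[0.3,0.3,0.3]}' 20
```

```text
clock: 16.0
position: [0.4625, -0.1857, 0.1119]
ee_rot: [3.141, -0.02, 0.001]
force: [-0.8, -0.4, 5.5]
width: 0.408
gripper_force: 20.0
clock: 16.3
position: [0.4627, -0.1859, 0.1114]
ee_rot: [3.141, -0.02, 0.002]
force: [-2.5, -1.0, 14.8]
width: 0.414
gripper_force: 20.0
```

Contact force has risen to 14.8 N. Next: ease off a little, open partway and rise.

```bash
python3 -m pendant '{"slide":[[0,0,-0.003],[0,0,0],[0,0,0],[0,0,0],[0,0,0],[0,0,-0.01],[0,0,-0.04],[0,0,-0.06],[0,0,-0.08],[0,0,-0.08]],"dr":[[0,0,0],[0,0,0],[0,0,0],[0,0,0],[0,0,0],[0,0,0],[0,0,0],[0,0,0],[0,0,0],[0,0,0]],"claw":[0.3,0.3,0.58,0.58,0.58,0.58,0.58,0.58,0.58,0.58]}' 20
python3 -m pendant '{"slide":[[-0.05,0,-0.1],[-0.1,0,-0.05],[-0.1,0,0],[-0.1,0,0],[0,0,0],[0,0,0],[0,0,0],[0,0,0],[0,0,0],[0,0,0]],"dr":[[0,0,0],[0,0,0],[0,0,0],[0,0,0],[0,0,0],[0,0,0],[0,0,0],[0,0,0],[0,0,0],[0,0,0]],"claw":[0.58,0.58,0.58,0.58,0.58,0.58,0.58,0.58,0.58,0.58]}' 20
python3 - <<'E'
from h import *
t=arm.calibration("top");s=arm.calibration("scene")
w=arm.calibration("wrist")
ims={n:arm.get_image(n) for n in("top","scene","wrist")}
for n,i in ims.items(): cv2.imwrite(f"pics/end_{n}.png",i[:,:,::-1])
# expected loop-top and bar-end positions vs. image brightness along the bar line, coarse check
for n,c in(("top",t),("scene",s),("wrist",w)):
    print(n,[proj(c,p).round(0) for p in[(.462,-.185,.1555),(.4625,-.1355,.107),(.4615,-.2355,.107),(.462,-.185,.1005)]])
# mug standing: cream silhouette frame shift between before/after, in the scene view, lower half of the mug
a=cv2.imread("pics/scene0.png")[255:285,310:365].astype(int);b=cv2.imread("pics/end_scene.png")[255:285,310:365].astype(int)
print("mug body diff",abs(a-b).mean())
# bright, grey pixel rows in the top view around the bar
g=ims["top"][225:290,270:350].min(2)
np.set_printoptions(linewidth=250)
print((g[10:50:2,5:75:2]//26))
E
```

```text
clock: 17.3
position: [0.4621, -0.1852, 0.1939]
ee_rot: [-3.141, 0.019, -0.0]
force: [0.9, -0.6, 1.1]
width: 0.582
gripper_force: 0.0
clock: 18.3
position: [0.3575, -0.1839, 0.2371]
ee_rot: [-3.141, 0.019, 0.001]
force: [0.4, 0.2, -0.8]
width: 0.58
gripper_force: 0.0
top [array([323., 255.]), array([301., 256.]), array([343., 255.]), array([322., 256.])]
scene [array([337., 226.]), array([323., 251.]), array([348., 233.]), array([336., 244.])]
wrist [array([278.,  83.]), array([221.,  91.]), array([336.,  91.]), array([278.,  92.])]
mug body diff 5.164040404040404
[[1 1 1 1 1 2 1 1 1 1 1 1 1 1 1 1 1 1 1 1 1 1 2 1 1 1 2 2 1 1 2 2 2 1 1]
 [1 2 2 2 2 1 1 1 2 1 1 1 1 1 2 0 0 1 0 1 0 1 1 1 1 2 2 1 2 2 1 1 1 1 1]
 [2 1 2 1 1 1 1 1 1 1 1 2 1 0 0 1 0 1 0 0 1 8 9 9 8 6 1 1 1 2 1 1 1 1 1]
 [1 1 1 1 1 2 2 1 1 1 1 2 0 1 1 0 1 1 0 8 9 7 4 4 3 8 9 7 1 2 1 1 1 2 1]
 [1 0 0 2 0 1 1 1 1 2 2 1 0 1 0 0 0 2 9 6 5 5 6 5 4 3 3 6 9 1 1 1 2 1 1]
 [0 0 1 1 0 0 0 0 1 2 1 0 1 1 0 1 0 9 2 5 5 5 9 9 9 3 3 3 4 9 0 1 1 2 1]
 [1 0 1 1 1 0 1 1 1 1 1 1 1 1 1 0 9 5 5 5 6 8 9 3 5 9 6 3 3 9 9 1 1 1 1]
 [1 0 1 0 0 0 1 1 
[... 231 characters left out ...]
9 9 9 9 9 9 4 7 7 9 9 9 8 9 9 9 9 9 9 9 9]
 [0 0 1 1 0 1 1 1 1 0 2 1 0 1 7 9 9 9 8 7 9 9 9 9 6 6 3 2 6 3 7 9 9 9 9]
 [1 1 1 1 0 1 1 1 1 0 1 1 0 1 0 8 9 9 8 4 9 9 9 6 6 6 2 6 4 2 9 9 9 9 9]
 [1 1 0 0 1 1 1 0 1 1 1 1 1 0 0 2 9 9 9 9 9 5 6 7 7 1 5 9 3 2 9 3 0 0 0]
 [1 0 0 1 1 0 1 0 0 1 1 0 2 2 0 1 9 9 6 6 9 5 9 5 4 9 5 4 2 5 9 0 1 1 1]
 [0 1 1 1 0 0 0 0 0 0 0 1 0 0 0 0 2 9 7 5 6 6 6 6 6 5 5 3 3 9 0 1 1 1 1]
 [0 0 0 0 1 1 0 0 1 1 0 0 1 1 1 0 0 2 9 8 5 5 5 5 5 4 3 4 9 0 1 2 1 2 1]
 [1 0 0 1 0 0 1 0 0 1 0 0 1 1 1 0 0 0 2 5 9 7 5 4 4 5 9 7 0 1 1 1 1 1 1]
 [0 0 1 1 1 1 0 0 0 1 1 1 1 1 1 1 0 0 0 0 1 2 4 5 2 0 0 1 1 1 1 1 1 1 1]
 [1 0 1 1 1 0 1 1 0 0 1 1 1 1 1 1 1 0 0 0 0 0 0 0 0 0 0 1 2 2 1 1 1 1 1]]
```

The top-view pixels show the bar lying across the rim: left end at about column 303, row 254, and mouth centre at about (321,255). The mug hasn't moved, the fingers are clear, and I last saw the sieve hanging on the spare hook. Handing in.

```bash
python3 -c "
from cell import arm
print(arm.sign_off())"
```

```text
the job is handed in; nothing more can be done
None
```

I handed the job in at about 18 s: the sieve hangs on the spare hook and the infuser sits in the cream mug with its bar across the rim and the mug standing; sign-off returned no verdict.

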